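Change the flat battery packs for the full ones

TASK

The large pack in the rover and the small one in the breadboard rig are flat; their charged twins are in the two desk chargers. Change them over: the full packs into the rover and the rig, the flat ones into the chargers of their size, every pack lying fully down in its bay with its terminals towards the brass contacts. Each bay holds one pack, so lay one on the empty memo pad meanwhile if you like, and set the packs down, do not drop them.

Things in the scene. Friction and masses are not known exactly. Their poses are not given: they have to be found in the camera images.
- flat_large_center (a point): Large battery pack: black block with a grey end cap at its terminal end, 70 mm long (x), 38 wide (y), 32 high, 170 g. Point: its centre, 16 mm above its underside; x points to the terminal end, z up. This one starts in the rover's bay and is flat (run down); it looks like the full one.
- full_large_center (a point): Large battery pack: black block with a grey end cap at its terminal end, 70 mm long (x), 38 wide (y), 32 high, 170 g. Point: its centre, 16 mm above its underside; x points to the terminal end, z up. This one starts in the large charger and is full.
- flat_small_center (a point): Small nine-volt battery lying flat: steel can 48 mm long (x), 26 wide (y), 18 high, 50 g; two brass studs stick out 3 mm at its terminal end. Point: its centre, 9 mm above its underside; x points to the terminal end, z up. This one starts in the breadboard rig's bay and is flat (run down); it looks like the full one.
- full_small_center (a point): Small nine-volt battery lying flat: steel can 48 mm long (x), 26 wide (y), 18 high, 50 g; two brass studs stick out 3 mm at its terminal end. Point: its centre, 9 mm above its underside; x points to the terminal end, z up. This one starts in the small charger and is full.
- rover_contacts (a point): Bay on the rover's upper deck (two-deck robot car), 75 mm up. Point: on the bay floor, at the foot of the end lip with two brass contacts; x points out past the contacts, roughly away from the robot. A seated pack's centre is 40 mm back along -x, its x along this x. Flared lips 12 mm high, 5 mm play each side at the floor; mid 48 mm of the long sides open for fingers.
- rig_contacts (a point): Bay on the breadboard rig (plywood board), 18 mm up. Point: on the bay floor, at the foot of the end lip with two brass contacts; x points out past the contacts, roughly away from the robot. A seated pack's centre is 29 mm back along -x, its x along this x. Flared lips 12 mm high, 5 mm play each side at the floor; mid 36 mm of the long sides open for fingers.
- charger_large_contacts (a point): Bay on top of the large desk charger, a white block, 26 mm up. Point: on the bay floor, at the foot of the end lip with two brass contacts; x points out past the contacts, roughly away from the robot. A seated pack's centre is 40 mm back along -x, its x along this x. Flared lips 12 mm high, 5 mm play each side at the floor; mid 48 mm of the long sides open for fingers.
- charger_small_contacts (a point): Bay on top of the small desk charger, a white block, 20 mm up. Point: on the bay floor, at the foot of the end lip with two brass contacts; x points out past the contacts, roughly away from the robot. A seated pack's centre is 29 mm back along -x, its x along this x. Flared lips 12 mm high, 5 mm play each side at the floor; mid 36 mm of the long sides open for fingers.
- memo_top (a point): Free spot: an empty squared-paper memo pad lying fixed on the bench, 76 mm along x (away from the robot), 127 mm along y, 10 mm thick. Point: the middle of its upper face. The tallest fixed thing near the bays is the rover's two-eyed sensor, 101 mm above the bench, 36 mm past its bay's contacts.
Mind the look-alikes: they are no part of the job. What is shaped like the part that bears full_small_center but green, pink or purple is not meant.

How it is judged:
At the end, for the whole second after the job is handed in: Full packs lie in the rover (large) and the rig (small), flat packs in the chargers of their size: each centre within 8 mm of its bay's middle along and across and 4 mm in height, tilted under 0.1 rad, terminals towards the contacts, at rest (x of full_large_center in the frame of rover_contacts between -0.048 and -0.032 m and y of full_large_center in the frame of rover_contacts between -0.008 and 0.008 m and z of full_large_center in the frame of rover_contacts between 0.012 and 0.02 m and x of rover_contacts in the frame of full_large_center above 0.015 m and angle between each of full_large_center, flat_large_center, full_small_center, flat_small_center's own z axis and vertical below 0.1 rad and linear speed of each of full_large, flat_large, full_small, flat_small below 0.02 m/s and x of flat_large_center in the frame of charger_large_contacts between -0.048 and -0.032 m and y of flat_large_center in the frame of charger_large_contacts between -0.008 and 0.008 m and z of flat_large_center in the frame of charger_large_contacts between 0.012 and 0.02 m and x of charger_large_contacts in the frame of flat_large_center above 0.015 m and x of full_small_center in the frame of rig_contacts between -0.037 and -0.021 m and y of full_small_center in the frame of rig_contacts between -0.008 and 0.008 m and z of full_small_center in the frame of rig_contacts between 0.005 and 0.013 m and x of rig_contacts in the frame of full_small_center above 0.015 m and x of flat_small_center in the frame of charger_small_contacts between -0.037 and -0.021 m and y of flat_small_center in the frame of charger_small_contacts between -0.008 and 0.008 m and z of flat_small_center in the frame of charger_small_contacts between 0.005 and 0.013 m and x of charger_small_contacts in the frame of flat_small_center above 0.015 m); the robot touches nothing.
It fails at once if a pack is dropped (it moves faster than 0.7 m/s while no finger touches it, as after a fall of more than 25 mm) ((linear speed of flat_large above 0.7 m/s and contact force between the fingers and flat_large below 0.05 N) or (linear speed of full_large above 0.7 m/s and contact force between the fingers and full_large below 0.05 N) or (linear speed of flat_small above 0.7 m/s and contact force between the fingers and flat_small below 0.05 N) or (linear speed of full_small above 0.7 m/s and contact force between the fingers and full_small below 0.05 N)).
It also fails if it takes over 128 s, if anything falls off the work surface, if the arm or the gripper's body presses on something with over 40 N, if the wrist force passes 120 N, or if a joint passes its speed limit or range.

ROBOT

A 6-joint arm with a two-finger parallel gripper is mounted at the origin on the work surface. World frame = base frame: x ahead of the robot, y to its left, z up, the work surface at z = 0. Lengths are in m, angles in rad, forces in N, time in s.
With the tool pointing down it reaches from about 0.275 to 0.975 m from the base axis. Payload 8.4 kg.
Tool frame: the origin (TCP) lies midway between the tips of the shut fingers; the grasp point (between the pads) lies 19 mm behind it; z points along the fingers, y is the direction in which the jaws open and shut (so a half turn about z gives the same grasp; the last joint's range is limited). The gripper opens to 92 mm and grips with 3 to 60 N. Pads are 20 mm wide; open, the fingers measure 128 mm over their backs; the gripper's body (75 mm by 189 mm) begins 69 mm behind the grasp point.
Start: joints at [-1.302, 0.353, 1.633, -0, 1.155, -0.002], TCP at [0.167, -0.602, 0.215] pointing down, gripper open.
Joint ranges: [-2.63, 2.63], [-0.92, 2.1], [0.06, 2.66], [-1.3, 4.44], [0, 2.69], [-3.02, 3.02]. Speed limits (rad/s): [2.22, 2.22, 2.79, 3.14, 3.14, 3.14].

INTERFACE

Orientations are given as [roll, pitch, yaw] about the fixed x, y, z axes, in that order (R = Rz(yaw) Ry(pitch) Rx(roll)).
In Python, from workcell import r gives the robot as it stands.
- The arm moves only by the tool move_arm, never from a script. Its arguments are lists of equal length, an entry for each row: "translation": the shift along the tool's x, y, z in cm, a list of three; "turn": the turn, a rotation vector about the tool's x, y, z in degrees, a list of three. In form: {"translation": [[x, y, z], ...], "turn": [[rx, ry, rz], ...]}. A call has 1 to 20 rows; each row shifts and turns the commanded pose from where the row before left it, along the tool's axes as they then stand; what a row does not reach is not made up. A row lasts 1/8 s, in which the tool goes at most 62.5 mm and 10.7 degrees, less where a joint would pass 70% of its speed; a pose out of reach is approached as far as the arm can. A call with a gripper value outside its range is refused whole. "grip" is the gripper command: -1 is shut, 1 is fully open, values between are in proportion, set as the call begins (left out, the last holds). The fingers move at their own pace and stop on an object; the grip force is fixed at half the most. Time passes only in rows, so rows that do not move let the fingers close. It gives the time, the measured TCP pose, the force and the opening at its end, in the units of the state.
- r.get_obs(): the state, without advancing time (a new reading comes with each control period).
- r.get_image(name): name is "side" or "top" or "wrist"; returns a dict with "image" (384x512x3 uint8, red, green, blue), "K" (3x3 intrinsics, pixels), "R" (3x3) and "t" (3): a world point X has camera coordinates R X + t. Camera axes: x right, y down, z forward; pixel columns grow to the right and rows downward; lengths in m; the calibration is good to about 2 mm. A picture is of the moment at which its call begins. There is no depth.
- r.job_done(): hands the job in, once; it reports no verdict.
The state is a dict: "time": time; "qpos": joint angles; "qd": joint speeds; "joint_torque": joint torques, N m; "tcp_pos": TCP position; "tcp_rot": TCP orientation; "ft_force": force on the tool from outside, world axes, zero at the start; "wrist_torque": the same for the moment, N m; "gripper_width": opening from 0.0 (shut) to 1.0 (fully open).
Only numpy, scipy, OpenCV 4.12 (cv2) and the standard library are available. Lean on these libraries where they do the work, as an engineer would, in place of code of your own. Each camera call takes 0.05 s, during which the arm holds its last target. There are 200 camera calls.

## Working session

There is one attempt and no reset: what is moved stays moved. The work goes in short steps, Python scripts to look and compute and a tool call to move; the robot and the scene stay as the last step left them, time stands still between calls to the robot, and variables do not carry over. Pictures are saved under pics/ and viewed, about 12 in all and at most 16, crops included, and the job is handed in when it is done.

Besides the shell and the picture viewer there is one more tool, called after "Request:" as a command line: name --argument value ..., lists and objects as JSON in quotes. move_arm: Moves the arm, as the interface text tells. Its arguments: {"type":"object","properties":{"translation":{"type":"array"},"turn":{"type":"array"},"grip":{"type":"number"}},"required":["translation","turn"]}

```bash
ls; mkdir -p pics; python3 - <<'E'
from workcell import r
import cv2,numpy as np
print(r.get_obs())
for n in("top","side"):
    d=r.get_image(n); cv2.imwrite(f"pics/{n}0.png",d["image"][...,::-1]); print(n,d["K"].tolist(),np.round(d["R"],4).tolist(),d["t"].tolist())
    np.savez(f"{n}0.npz",**d)
E
```

```text
pics
{'time': 0.0, 'qpos': array([-1.30241043e+00,  3.53634387e-01,  1.63413888e+00,  2.19720036e-08,
        1.15517809e+00, -2.40909294e-03]), 'qd': array([-1.36096831e-03, -5.86334962e-04, -8.51364134e-05,  2.02626470e-03,
        2.46980174e-03,  1.21335475e-04]), 'joint_torque': array([ 1.92815860e-03, -5.93836570e+01, -3.34209824e+01,  6.98814634e-02,
        2.35212478e-02, -9.45270153e-05]), 'tcp_pos': array([ 0.16704968, -0.60174994,  0.21387025]), 'tcp_rot': array([-3.14023394e+00, -3.29335023e-06,  2.70794979e-01]), 'ft_force': array([-0.39953423, -0.25860891, -0.37410907]), 'wrist_torque': array([-0.00949087,  0.04800471,  0.0192963 ]), 'gripper_width': 1.0022871264269853}
top [[466.4581419452759, 0.0, 250.01326768274586], [0.0, 466.4581419452759, 175.57134471989286], [0.0, 0.0, 1.0]] [[0.0251, -0.9997, -0.0058], [-0.9832, -0.0237, -0.1809], [0.1807, 0.0102, -0.9835]] [-0.04216949233006634, 0.5312274250273972, 1.2701112180583238]
side [[495.2634675659618, 0.0, 258.9752909184397], [0.0, 495.2634675659618, 188.67711998448007], [0.0, 0.0, 1.0]] [[0.9807, -0.1951, 0.0122], [-0.1126, -0.6147, -0.7807], [0.1598, 0.7643, -0.6248]] [-0.5296411295188469, 0.11312747348399205, 1.4981073945145722]
```

```bash
python3 - <<'E'
import cv2
for n in("top","side"):
    i=cv2.imread(f"pics/{n}0.png"); cv2.imwrite(f"pics/{n}0b.png",cv2.resize(i,(800,600),interpolation=cv2.INTER_CUBIC))
E
```

```text
(no output)
```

View pics/top0b.png

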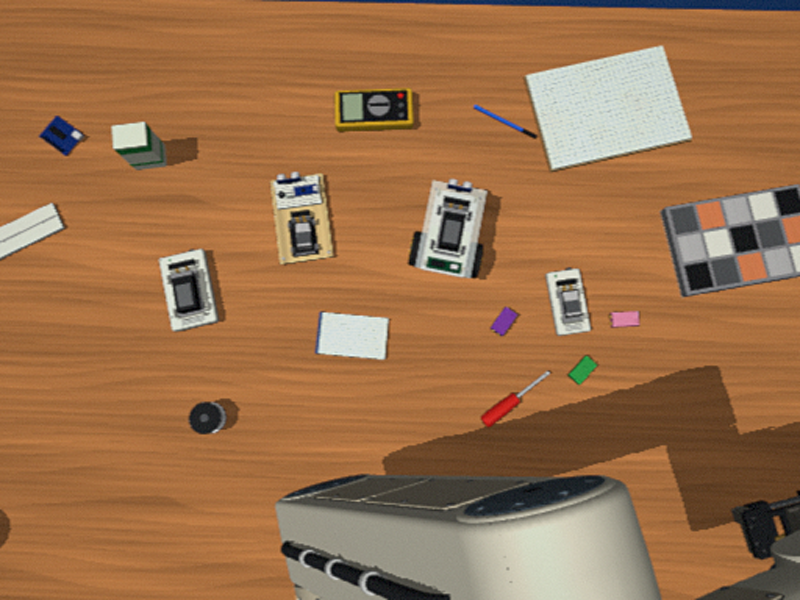

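View pics/side0b.png

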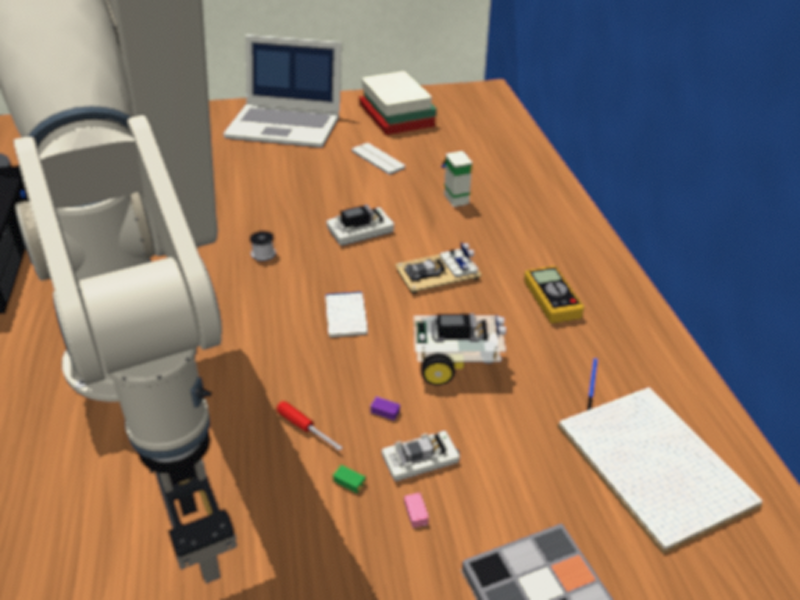

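The large packs are at (188,291) in the charger and (452,232) in the rover. The small packs are at (303,235) in the rig and (571,300) in the small charger. Look-alikes to leave alone are purple (504,321), pink (625,319) and green (583,369). The memo pad is at (352,335); the big pad at (608,107) is not it. Next I get coarse positions.

```bash
cat > h.py <<'E'
import numpy as np, cv2
from scipy.spatial.transform import Rotation as Ro
def cast(d,uv,z):
    K,R,t=d["K"],d["R"],d["t"]; C=-R.T@t
    uv=np.atleast_2d(np.array(uv,float))
    v=(R.T@np.linalg.inv(K)@np.c_[uv,np.ones(len(uv))].T).T
    return C+v*((z-C[2])/v[:,2])[:,None]
def wrap(a): return (a+np.pi/2)%np.pi-np.pi/2
def goto(o,p,yaw):
    """tool-frame shift (cm) and turn (deg) to put TCP at p pointing down with given yaw (mod pi)"""
    Rc=Ro.from_euler("xyz",o["tcp_rot"]); y=o["tcp_rot"][2]; 
    T=Ro.from_euler("xyz",[np.pi,0,y+wrap(yaw-y)])
    s=Rc.inv().apply(np.array(p)-o["tcp_pos"])*100
    tu=np.degrees((Rc.inv()*T).as_rotvec())
    print("shift cm",np.round(s,2),"turn deg",np.round(tu,2))
E
python3 - <<'E'
from h import *
d=dict(np.load("top0.npz"))
for n,p,z in [("rover",(452,232),.107),("chL",(188,291),.058),("rig",(303,235),.036),("chS",(571,300),.038),("memo",(352,335),.01)]:
    print(n,np.round(cast(d,np.array(p)*.64,z),3))
i=cv2.imread("pics/top0.png")
c=[i[y:y+64,x:x+64] for x,y in((257,116),(88,153),(162,118),(333,160))]
f=lambda a:cv2.resize(a,(384,300),interpolation=cv2.INTER_CUBIC)
cv2.imwrite("pics/crop.png",np.vstack([np.hstack([f(c[0]),f(c[1])]),np.hstack([f(c[2]),f(c[3])])]))
from workcell import r
w=r.get_image("wrist"); R,t=w["R"],w["t"]; o=r.get_obs()
Rt=Ro.from_euler("xyz",o["tcp_rot"])
print("cam in tool",Rt.inv().apply(-R.T@t-o["tcp_pos"]),"view dir",Rt.inv().apply(R[2]),Rt.inv().apply(R[0]),w["K"][0])
E
```

```text
rover [[ 0.599 -0.135  0.107]]
chL [[0.491 0.333 0.058]]
rig [[0.604 0.135 0.036]]
chS [[ 0.495 -0.356  0.038]]
memo [[0.424 0.039 0.01 ]]
cam in tool [ 0.07153707 -0.00082607 -0.16943588] view dir [-2.55142163e-01 -1.72990745e-04  9.66903535e-01] [1.80410666e-05 9.99999983e-01 1.83672696e-04] [285.05161501   0.         253.51455625]
```

View pics/crop.png

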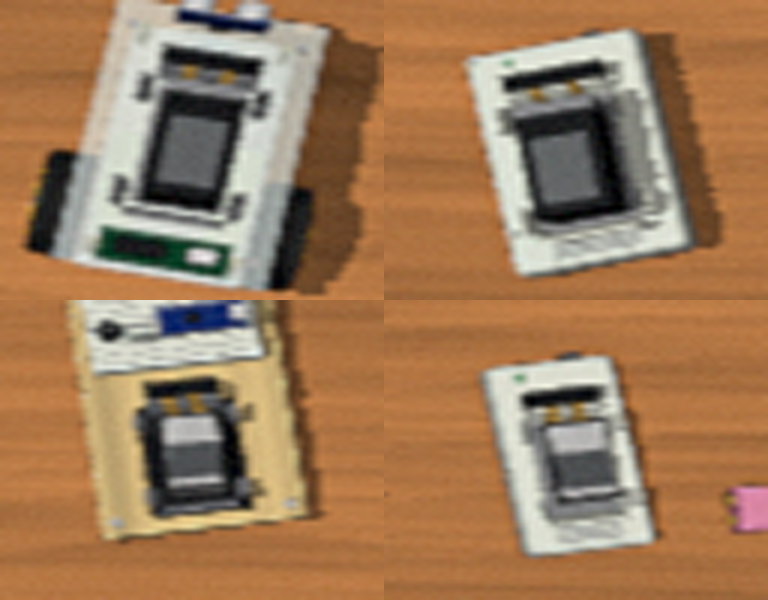

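The crops confirm the choice: the contacts are at the far end of every bay and the packs look right. Now a survey with the wrist camera from hover.

```bash
python3 - <<'E'
from h import *
from workcell import r
o=r.get_obs(); goto(o,(.495,-.356,.20),0.0)
E
```

```text
shift cm [ 38.17 -14.92   1.42] turn deg [-6.000e-02  1.000e-02  1.552e+01]
```

Request:
move_arm --translation '[[0,0,0],[0,0,0],[4.1,-3.08,0.17],[4.1,-3.08,0.17],[4.1,-3.08,0.17],[4.1,-3.08,0.17],[4.1,-3.08,0.17],[4.1,-3.08,0.17],[4.1,-3.08,0.17],[4.1,-3.08,0.17],[0,0,0],[0,0,0]]' --turn '[[0,0,7.75],[0,0,7.75],[0,0,0],[0,0,0],[0,0,0],[0,0,0],[0,0,0],[0,0,0],[0,0,0],[0,0,0],[0,0,0],[0,0,0]]'

```text
time: 1.65
tcp_pos: [0.4946, -0.3558, 0.2007]
tcp_rot: [-3.141, 0.001, 0.001]
ft_force: [-0.2, -0.3, 0.5]
gripper_width: 1.0
```

```bash
cat > snap.py <<'E'
import sys
from h import *
from workcell import r
n=sys.argv[1]; d=r.get_image("wrist"); np.savez(n+".npz",**d); cv2.imwrite(f"pics/{n}.png",d["image"][...,::-1]); o=r.get_obs(); print(o["time"],o["tcp_pos"],o["tcp_rot"],o["qpos"][5])
E
python3 snap.py chS
```

```text
1.7 [ 0.49425408 -0.35621689  0.20080899] [-3.14158202e+00  7.09864288e-04 -3.55310132e-05] 0.9443140538013048
```

View pics/chS.png

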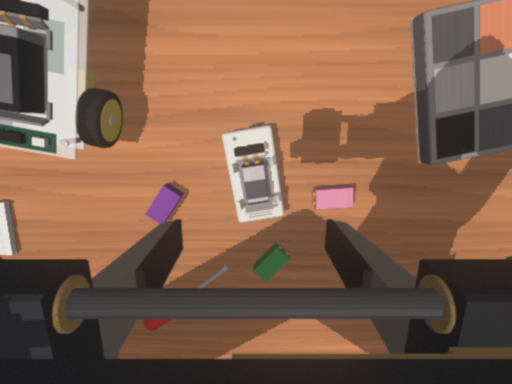

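The wrist view shows the small charger at (253,173) with its pack at (256,184) and the contacts up the image. Purple, pink and green look-alikes are near it. Next stops.

Request:
move_arm --translation '[[2.1,-4.42,0],[2.1,-4.42,0],[2.1,-4.42,0],[2.1,-4.42,0],[2.1,-4.42,0],[0,0,0],[0,0,0]]' --turn '[[0,0,0],[0,0,0],[0,0,0],[0,0,0],[0,0,0],[0,0,0],[0,0,0]]'

```text
time: 2.58
tcp_pos: [0.5993, -0.136, 0.2009]
tcp_rot: [3.141, 0.001, -0.0]
ft_force: [-0.7, -0.4, -1.0]
gripper_width: 0.996
```

```bash
python3 snap.py rover
```

```text
2.625 [ 0.59928924 -0.13629616  0.20097407] [ 3.14118766e+00  4.02433449e-04 -1.10343956e-03] 1.3463498729123624
```

Request:
move_arm --translation '[[0,-5.4,0],[0,-5.4,0],[0,-5.4,0],[0,-5.4,0],[0,-5.4,0],[0,0,0],[0,0,0]]' --turn '[[0,0,0],[0,0,0],[0,0,0],[0,0,0],[0,0,0],[0,0,0],[0,0,0]]'

```text
time: 3.5
tcp_pos: [0.5999, 0.1337, 0.2009]
tcp_rot: [3.141, 0.0, -0.001]
ft_force: [-0.6, -0.4, -0.8]
gripper_width: 1.003
```

```bash
python3 snap.py rig
```

```text
3.55 [0.59998796 0.13338712 0.20092564] [ 3.14106034e+00  2.87539267e-04 -1.36569069e-03] 1.7889680141343616
```

Request:
move_arm --translation '[[-2.8,-4.95,0],[-2.8,-4.95,0],[-2.8,-4.95,0],[-2.8,-4.95,0],[0,0,0],[0,0,0]]' --turn '[[0,0,0],[0,0,0],[0,0,0],[0,0,0],[0,0,0],[0,0,0]]'

```text
time: 4.3
tcp_pos: [0.4886, 0.3318, 0.201]
tcp_rot: [3.141, -0.0, -0.001]
ft_force: [-0.4, 0.0, 0.0]
gripper_width: 0.997
```

```bash
python3 snap.py chL; python3 - <<'E'
from h import *
B={"chS":(.495,-.356,.038),"rover":(.599,-.135,.107),"rig":(.604,.135,.036),"chL":(.491,.333,.058)}
out=[]
for n,p in B.items():
    d=dict(np.load(n+".npz")); c=d["K"]@(d["R"]@np.array(p)+d["t"]); u,v=(c[:2]/c[2]).round().astype(int); h=70 if n=="rover" else 60 if n=="chL" else 45
    x0,y0=u-h,max(v-h,0); print(n,x0,y0,h*2); out.append(cv2.resize(d["image"][y0:y0+2*h,x0:x0+2*h,::-1],(400,300) if 0 else (300,300),interpolation=cv2.INTER_CUBIC))
cv2.imwrite("pics/four.png",np.vstack([np.hstack(out[:2]),np.hstack(out[2:])]))
E
```

```text
4.35 [0.48883694 0.33153188 0.20099071] [ 3.14108867e+00 -1.51108598e-04 -1.43566396e-03] 2.1661984151873233
chS 209 135 90
rover 183 126 140
rig 208 131 90
chL 193 122 120
```

View pics/four.png

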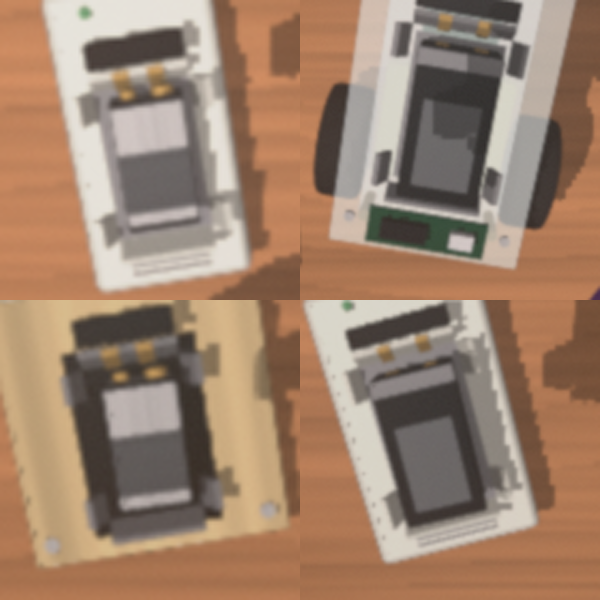

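```bash
cat > meas.py <<'E'
from h import *
S={ # x0,y0,scale, floor z, height, pack top corners TL TR BR BL (crop px), lips (4), contacts(2)
"chS":(209,135,.3,.020,.018,[(110,105),(182,98),(200,222),(130,232)],[(88,108),(207,84),(111,230),(226,203)],[(121,82),(156,75)]),
"rover":(183,126,.4667,.075,.032,[(120,45),(203,60),(178,205),(98,188)],[(102,38),(218,58),(82,167),(192,185)],[(146,20),(184,28)]),
"rig":(208,131,.3,.018,.018,[(103,90),(180,82),(191,200),(118,210)],[(74,85),(193,63),(97,215),(212,195)],[(110,55),(146,50)]),
"chL":(193,122,.4,.026,.032,[(72,92),(153,65),(187,210),(108,228)],[(58,85),(177,60),(95,208),(196,180)],[(86,54),(123,42)])}
for n,(x0,y0,s,f,h,pk,lp,ct) in S.items():
    d=dict(np.load(n+".npz")); P=lambda q,z:cast(d,[x0,y0]+(np.array(q,float)+.5)*s-.5,z)
    c=P(pk,f+h); ax=(c[0]+c[1]-c[2]-c[3])/2; L=np.linalg.norm(ax[:2]); yaw=np.arctan2(ax[1],ax[0]); W=np.linalg.norm((c[0]+c[3]-c[1]-c[2])/2)
    sy=np.degrees(np.arctan2(*(c[0]-c[3])[[1,0]])),np.degrees(np.arctan2(*(c[1]-c[2])[[1,0]]))
    l=P(lp,f+.009); la=(l[0]+l[1]-l[2]-l[3]); lc=l.mean(0); k=P(ct,f+.008); kd=k[0]-k[1]
    print(n,"pack",np.round(c.mean(0),4),"yaw",round(np.degrees(yaw),1),np.round(sy,1),"LxW",np.round([L*1e3,W*1e3],1),
     "| lips",np.round(lc[:2],4),"yaw",round(np.degrees(np.arctan2(la[1],la[0])),1),"| contacts mid",np.round(k.mean(0)[:2],4),"yaw",round(np.degrees(np.arctan2(-kd[0],kd[1])),1))
    cy=np.array([np.cos(yaw),np.sin(yaw)]); e=k.mean(0)[:2]-c.mean(0)[:2]; print("   contact from pack: along %.1f across %.1f mm"%(1e3*e@cy,1e3*(e@[-cy[1],cy[0]])))
E
python3 meas.py
```

```text
chS pack [ 0.4895 -0.3572  0.038 ] yaw 8.5 [8.3 8.8] LxW [46.6 25.6] | lips [ 0.4905 -0.3581] yaw 9.8 | contacts mid [ 0.5193 -0.351 ] yaw 11.4
   contact from pack: along 30.4 across 1.7 mm
rover pack [ 0.6095 -0.1344  0.107 ] yaw -9.1 [-9.6 -8.6] LxW [66.2 36.8] | lips [ 0.6105 -0.1338] yaw -10.1 | contacts mid [ 0.6527 -0.1415] yaw -11.7
   contact from pack: along 43.8 across -0.2 mm
rig pack [0.6063 0.1361 0.036 ] yaw 6.0 [6.3 5.7] LxW [43.5 27. ] | lips [0.6067 0.1376] yaw 8.8 | contacts mid [0.6387 0.1433] yaw 7.8
   contact from pack: along 33.0 across 3.8 mm
chL pack [0.4909 0.3422 0.058 ] yaw 13.3 [13.2 13.3] LxW [66.2 37.4] | lips [0.4936 0.3423] yaw 12.3 | contacts mid [0.5345 0.3546] yaw 17.6
   contact from pack: along 45.3 across 2.0 mm
```

```bash
sed -i 's/s=Rc.inv().apply/s=T.inv().apply/' h.py; cat > g.py <<'E'
import sys
from h import *
from workcell import r
x,y,z,yw=map(float,sys.argv[1:5]); o=r.get_obs(); print(o["time"]); goto(o,(x,y,z),np.radians(yw))
E
python3 g.py .4915 .3422 .029 13.3
```

```text
4.35
shift cm [ 0.5  -0.98 17.2 ] turn deg [ 3.000e-02 -1.000e-02 -1.338e+01]
```

Request:
move_arm --translation '[[0,0,0],[0,0,0],[0.25,-0.49,3.5],[0.25,-0.49,4],[0,0,4],[0,0,3.2],[0,0,1.5],[0,0,1.0],[0,0,0]]' --turn '[[0,0,-6.7],[0,0,-6.7],[0,0,0],[0,0,0],[0,0,0],[0,0,0],[0,0,0],[0,0,0],[0,0,0]]'

```text
time: 5.48
tcp_pos: [0.491, 0.3436, 0.0291]
tcp_rot: [3.142, -0.0, 0.233]
ft_force: [0.6, 0.4, 1.1]
gripper_width: 0.998
```

Request:
move_arm --translation '[[0,0,0],[0,0,0],[0,0,0],[0,0,0],[0,0,0],[0,0,0]]' --turn '[[0,0,0],[0,0,0],[0,0,0],[0,0,0],[0,0,0],[0,0,0]]' --grip -1

```text
time: 6.22
tcp_pos: [0.4905, 0.3439, 0.029]
tcp_rot: [3.141, 0.0, 0.234]
ft_force: [-0.4, -0.3, 1.0]
gripper_width: 0.412
```

```bash
python3 - <<'E'
from workcell import r
print(r.get_obs())
E
python3 g.py .424 .039 .16 -4; python3 snap.py grip1
```

```text
{'time': 6.225, 'qpos': array([ 6.09024569e-01,  5.41579506e-01,  1.81953337e+00, -1.58065279e-04,
        7.80632808e-01,  1.94564771e+00]), 'qd': array([-0.0019076 ,  0.00050481, -0.00168179,  0.00096154, -0.00048846,
       -0.00083911]), 'joint_torque': array([ 3.45231956e-01, -6.22172785e+01, -2.40605932e+01,  1.10351660e-01,
       -2.34563062e-01,  2.54343422e-04]), 'tcp_pos': array([0.49048958, 0.34388082, 0.02900483]), 'tcp_rot': array([3.14143313e+00, 1.01685643e-04, 2.34285485e-01]), 'ft_force': array([-0.44466951, -0.27936031,  0.96819171]), 'wrist_torque': array([-0.12751647, -0.00493168, -0.03834548]), 'gripper_width': 0.41238656065243473}
6.225
shift cm [ -4.51  30.88 -13.1 ] turn deg [1.000e-02 0.000e+00 1.742e+01]
6.275 [0.49048841 0.34383829 0.02897182] [3.14144326e+00 1.30794983e-04 2.34189163e-01] 1.9456545807664714
```

View pics/grip1.png

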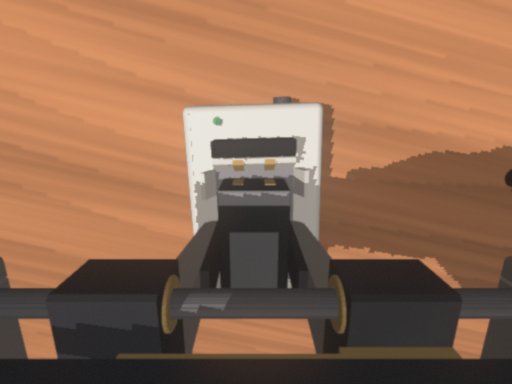

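```bash
cat > rel.py <<'E'
import sys
from h import *
# rel.py name  then u,v,z triples -> position in tool frame (mm; x fwd, y right)
d=dict(np.load(sys.argv[1]+".npz")); R=d["R"]; C=-R.T@d["t"]; ex=np.r_[-R[1][:2],0]; ex/=np.linalg.norm(ex); ey=np.cross([0,0,-1],ex)
tcp=C-ex*.0715; 
for a in sys.argv[2:]:
    u,v,z=map(float,a.split(",")); p=cast(d,(u,v),z)[0]; e=p-tcp; print(a,"fwd %.1f right %.1f"%(e@ex*1e3,e@ey*1e3),np.round(p,4))
E
python3 rel.py grip1 254,164,.034 254,178,.054 254,190,.058 187,106,.026 321,105,.026
```

```text
254,164,.034 fwd 45.8 right 0.3 [0.5349 0.355  0.034 ]
254,178,.054 fwd 41.6 right 0.3 [0.5309 0.354  0.054 ]
254,190,.058 fwd 36.2 right 0.3 [0.5256 0.3528 0.058 ]
187,106,.026 fwd 78.3 right -38.5 [0.5576 0.4003 0.026 ]
321,105,.026 fwd 78.9 right 39.1 [0.5761 0.325  0.026 ]
```

Request:
move_arm --translation '[[0,0,-2],[0,0,-4],[0,0,-4],[0,0,-3.1],[-0.75,5.15,0],[-0.75,5.15,0],[-0.75,5.15,0],[-0.75,5.15,0],[-0.75,5.15,0],[-0.75,5.15,2],[0,0,4],[0,0,4],[0,0,2],[0,0,1],[0,0,1],[0,0,0.5],[0,0,0]]' --turn '[[0,0,0],[0,0,0],[0,0,8.7],[0,0,8.7],[0,0,0],[0,0,0],[0,0,0],[0,0,0],[0,0,0],[0,0,0],[0,0,0],[0,0,0],[0,0,0],[0,0,0],[0,0,0],[0,0,0],[0,0,0]]'

```text
time: 8.4
tcp_pos: [0.4243, 0.0389, 0.0151]
tcp_rot: [-3.142, -0.0, -0.069]
ft_force: [0.1, 0.0, -1.2]
gripper_width: 0.411
```

```bash
python3 g.py .424 .039 .0135 -4;python3 snap.py memo1
```

```text
8.4
shift cm [-0.03 -0.01  0.16] turn deg [-0.   -0.01  0.02]
8.45 [0.42441954 0.03887697 0.01528539] [-3.14151279e+00 -4.43836126e-04 -6.94740550e-02] 1.7280737827936437
```

View pics/memo1.png

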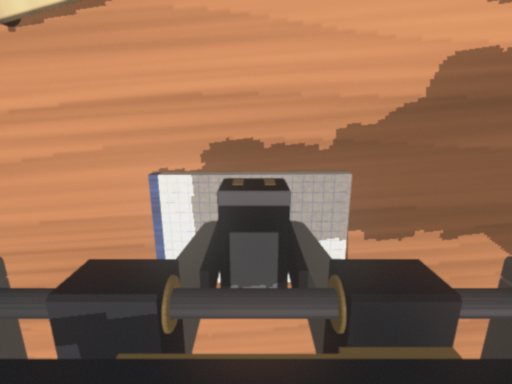

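The pack hangs centred over the memo pad. I lower it 1.6 mm, release and rise.

Request:
move_arm --translation '[[0,0,0.1],[0,0,0.06],[0,0,0]]' --turn '[[0,0,0],[0,0,0],[0,0,0]]'

```text
time: 8.82
tcp_pos: [0.4242, 0.0388, 0.0135]
tcp_rot: [-3.142, -0.0, -0.07]
ft_force: [0.1, -0.1, -0.6]
gripper_width: 0.412
```

Request:
move_arm --translation '[[0,0,0],[0,0,0],[0,0,0],[0,0,0],[0,0,-1],[0,0,-4],[0,0,-5],[0,0,-5],[0,0,-1],[0,0,0]]' --turn '[[0,0,0],[0,0,0],[0,0,0],[0,0,0],[0,0,0],[0,0,0],[0,0,0],[0,0,0],[0,0,0],[0,0,0]]' --grip 1

```text
time: 10.07
tcp_pos: [0.4244, 0.0388, 0.174]
tcp_rot: [-3.141, -0.002, -0.07]
ft_force: [1.0, 0.7, -0.8]
gripper_width: 1.0
```

```bash
python3 g.py .610 -.1342 .18 -9.5
```

```text
10.075
shift cm [21.17 14.   -0.6 ] turn deg [-0.02 -0.09  5.52]
```

Request:
move_arm --translation '[[0,0,-0.6],[4.23,2.8,0],[4.23,2.8,0],[4.23,2.8,0],[4.23,2.8,0],[4.25,2.8,0],[0,0,2],[0,0,4],[0,0,2],[0,0,1.4],[0,0,0.8],[0,0,0]]' --turn '[[0,0,5.5],[0,0,0],[0,0,0],[0,0,0],[0,0,0],[0,0,0],[0,0,0],[0,0,0],[0,0,0],[0,0,0],[0,0,0],[0,0,0]]'

```text
time: 11.58
tcp_pos: [0.61, -0.1341, 0.0774]
tcp_rot: [3.142, -0.0, -0.165]
ft_force: [1.3, 0.3, -0.0]
gripper_width: 0.998
```

Request:
move_arm --translation '[[0,0,0],[0,0,0],[0,0,0],[0,0,0],[0,0,0]]' --turn '[[0,0,0],[0,0,0],[0,0,0],[0,0,0],[0,0,0]]' --grip -1

```text
time: 12.2
tcp_pos: [0.6099, -0.1341, 0.0775]
tcp_rot: [-3.142, -0.0, -0.166]
ft_force: [-0.5, 0.6, 0.4]
gripper_width: 0.481
```

```bash
python3 snap.py grip2; python3 g.py .4905 .3438 .16 13.4
```

```text
12.25 [ 0.60986557 -0.13416042  0.07737768] [ 3.14158322e+00  7.17534193e-05 -1.65576660e-01] 1.5174544149682434
12.25
shift cm [ -0.53 -49.26  -8.26] turn deg [ -0.     0.   -22.89]
```

View pics/grip2.png

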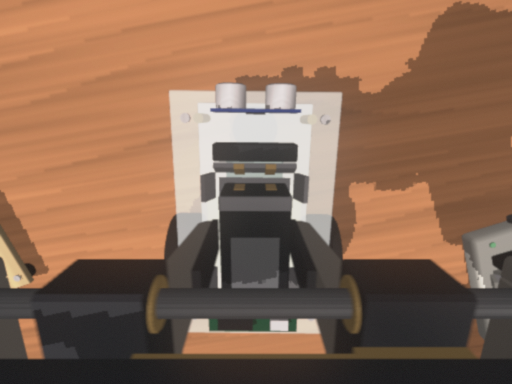

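Request:
move_arm --translation '[[0,0,0],[0,0,0]]' --turn '[[0,0,0],[0,0,0]]'

```text
time: 12.5
tcp_pos: [0.6098, -0.1342, 0.0774]
tcp_rot: [3.142, 0.0, -0.166]
ft_force: [0.1, -0.6, 0.3]
gripper_width: 0.412
```

```bash
python3 rel.py grip2 254.5,168,.083 254.5,183,.103 254.5,195,.107 170,92,.075 340,94,.075
```

```text
254.5,168,.083 fwd 43.6 right 0.5 [ 0.6526 -0.1412  0.083 ]
254.5,183,.103 fwd 39.1 right 0.5 [ 0.6482 -0.1404  0.103 ]
254.5,195,.107 fwd 33.8 right 0.5 [ 0.6429 -0.1395  0.107 ]
170,92,.075 fwd 86.0 right -47.7 [ 0.7024 -0.1006  0.075 ]
340,94,.075 fwd 84.9 right 49.4 [ 0.6853 -0.1962  0.075 ]
```

```bash
python3 g.py .4928 .3444 .19 13.4
```

```text
12.5
shift cm [ -0.29 -49.27 -11.26] turn deg [ 0.000e+00  1.000e-02 -2.289e+01]
```

Request:
move_arm --translation '[[0,0,-1.5],[0,0,-4],[0,0,-3.2],[0,0,-2.5],[-0.03,-5.47,0],[-0.03,-5.47,0],[-0.03,-5.47,0],[-0.03,-5.47,0],[-0.03,-5.47,0],[-0.03,-5.47,0],[-0.03,-5.47,0],[-0.03,-5.47,0],[-0.03,-5.47,0],[0,0,4],[0,0,4],[0,0,3],[0,0,0],[0,0,0]]' --turn '[[0,0,0],[0,0,-7.63],[0,0,-7.63],[0,0,-7.63],[0,0,0],[0,0,0],[0,0,0],[0,0,0],[0,0,0],[0,0,0],[0,0,0],[0,0,0],[0,0,0],[0,0,0],[0,0,0],[0,0,0],[0,0,0],[0,0,0]]'

```text
time: 14.75
tcp_pos: [0.4939, 0.3446, 0.081]
tcp_rot: [-3.141, -0.002, 0.234]
ft_force: [0.6, 1.0, -0.7]
gripper_width: 0.408
```

```bash
python3 g.py .4928 .3444 .030 13.4
```

```text
14.75
shift cm [-0.12 -0.    5.1 ] turn deg [-0.04 -0.09  0.  ]
```

Request:
move_arm --translation '[[-0.05,0,1.5],[-0.05,0,1.5],[0,0,1.0],[0,0,0.5],[0,0,0.3],[0,0,0.2],[0,0,0]]' --turn '[[0,0,0],[0,0,0],[0,0,0],[0,0,0],[0,0,0],[0,0,0],[0,0,0]]'

```text
time: 15.62
tcp_pos: [0.4923, 0.344, 0.0295]
tcp_rot: [-3.142, -0.0, 0.234]
ft_force: [-0.3, -0.5, -1.1]
gripper_width: 0.411
```

```bash
python3 g.py .4928 .3444 .029 13.4; python3 snap.py put1
```

```text
15.625
shift cm [ 0.06 -0.03  0.05] turn deg [-0.01 -0.01  0.01]
15.675 [0.49229271 0.34397323 0.02957754] [-3.14147108e+00 -2.81443983e-04  2.33973498e-01] 1.9441725439785136
```

View pics/put1.png

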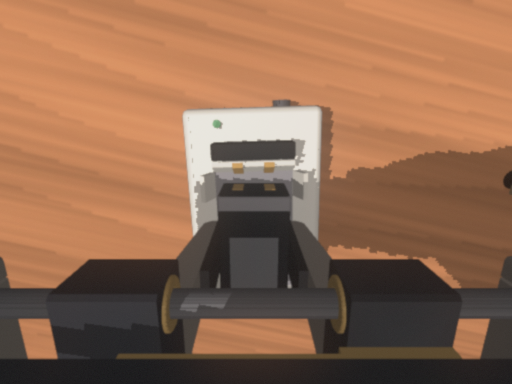

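The gap to the contacts is the same as for the original pack. I lower it 1 mm, release, and go back to the memo.

Request:
move_arm --translation '[[0,0,0.1],[0,0,0]]' --turn '[[0,0,0],[0,0,0]]'

```text
time: 15.92
tcp_pos: [0.4922, 0.3439, 0.0285]
tcp_rot: [-3.142, -0.0, 0.234]
ft_force: [-0.3, 0.2, -0.8]
gripper_width: 0.411
```

Request:
move_arm --translation '[[0,0,0],[0,0,0],[0,0,0],[0,0,0],[0,0,-1],[0,0,-4],[0,0,-5],[0,0,-3.5],[0,0,0],[0,0,0]]' --turn '[[0,0,0],[0,0,0],[0,0,0],[0,0,0],[0,0,0],[0,0,0],[0,0,0],[0,0,0],[0,0,0],[0,0,0]]' --grip 1

```text
time: 17.18
tcp_pos: [0.4918, 0.3436, 0.1631]
tcp_rot: [3.141, 0.0, 0.234]
ft_force: [0.5, -0.7, -0.1]
gripper_width: 1.003
```

```bash
python3 snap.py put1c; python3 g.py .4242 .0388 .0130 -4
```

```text
17.225 [0.4914685  0.34344258 0.16247389] [3.14101528e+00 1.47999707e-03 2.34039751e-01] 1.9441778410449435
17.225
shift cm [-4.59 30.86 14.95] turn deg [ 0.05  0.08 17.41]
```

Request:
move_arm --translation '[[0,0,0],[0,0,0],[-0.76,5.14,0],[-0.76,5.14,0],[-0.76,5.14,0],[-0.76,5.14,0],[-0.76,5.14,0],[-0.76,5.14,0],[0,0,4],[0,0,4.5],[0,0,3],[0,0,1.9],[0,0,1],[0,0,0.5],[0,0,0]]' --turn '[[0,0,8.7],[0,0,8.7],[0,0,0],[0,0,0],[0,0,0],[0,0,0],[0,0,0],[0,0,0],[0,0,0],[0,0,0],[0,0,0],[0,0,0],[0,0,0],[0,0,0],[0,0,0]]'

```text
time: 19.1
tcp_pos: [0.4252, 0.0394, 0.0144]
tcp_rot: [3.142, 0.0, -0.07]
ft_force: [-0.7, -0.4, 0.8]
gripper_width: 1.003
```

Request:
move_arm --translation '[[0,0,0],[0,0,0],[0,0,0],[0,0,0],[0,0,0],[0,0,0],[0,0,0]]' --turn '[[0,0,0],[0,0,0],[0,0,0],[0,0,0],[0,0,0],[0,0,0],[0,0,0]]' --grip -1

```text
time: 19.98
tcp_pos: [0.4252, 0.0394, 0.0144]
tcp_rot: [3.142, 0.0, -0.07]
ft_force: [-0.7, -0.4, 0.7]
gripper_width: 0.413
```

```bash
python3 g.py .6075 -.1338 .19 -9.5
```

```text
19.975
shift cm [ 20.84  14.07 -17.56] turn deg [0.   0.   5.51]
```

Request:
move_arm --translation '[[0,0,-2],[0,0,-5],[0,0,-5.5],[0,0,-5],[4.19,2.81,0],[4.19,2.81,0],[4.19,2.81,0],[4.19,2.81,0],[4.19,2.83,0],[0,0,2],[0,0,3],[0,0,3],[0,0,0],[0,0,0]]' --turn '[[0,0,0],[0,0,0],[0,0,0],[0,0,5.5],[0,0,0],[0,0,0],[0,0,0],[0,0,0],[0,0,0],[0,0,0],[0,0,0],[0,0,0],[0,0,0],[0,0,0]]'

```text
time: 21.72
tcp_pos: [0.6091, -0.134, 0.1101]
tcp_rot: [3.142, -0.001, -0.166]
ft_force: [-0.1, 0.0, -1.1]
gripper_width: 0.411
```

```bash
python3 g.py .6086 -.1340 .0805 -9.5
```

```text
21.725
shift cm [-0.04  0.01  2.96] turn deg [ 0.   -0.03  0.01]
```

Request:
move_arm --translation '[[0,0,0.8],[0,0,0.8],[0,0,0.6],[0,0,0.5],[0,0,0.25],[0,0,0]]' --turn '[[0,0,0],[0,0,0],[0,0,0],[0,0,0],[0,0,0],[0,0,0]]'

```text
time: 22.48
tcp_pos: [0.6087, -0.1339, 0.0799]
tcp_rot: [-3.142, -0.0, -0.166]
ft_force: [-0.3, 0.7, -1.0]
gripper_width: 0.411
```

```bash
python3 g.py .6086 -.1340 .0795 -9.5; python3 snap.py put2
```

```text
22.475
shift cm [-0.01  0.01  0.04] turn deg [-0.   -0.    0.01]
22.525 [ 0.60870221 -0.13395606  0.07993773] [ 3.14158557e+00 -1.31946206e-04 -1.65727097e-01] 1.5175013636624568
```

View pics/put2.png

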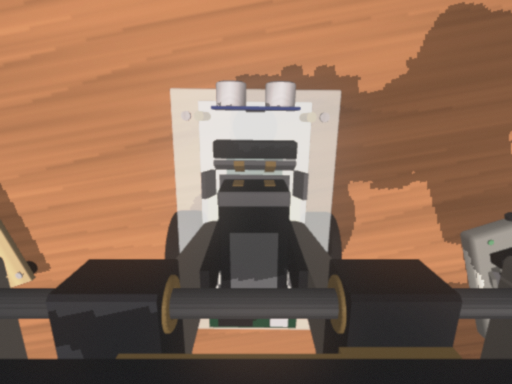

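The pack lies well inside the rover bay. I lower it 0.6 mm, release, then go to the rig.

Request:
move_arm --translation '[[0,0,0.06],[0,0,0]]' --turn '[[0,0,0],[0,0,0]]'

```text
time: 22.78
tcp_pos: [0.6087, -0.1339, 0.0794]
tcp_rot: [-3.142, -0.0, -0.166]
ft_force: [-0.3, 0.1, -0.9]
gripper_width: 0.415
```

Request:
move_arm --translation '[[0,0,0],[0,0,0],[0,0,0],[0,0,0],[0,0,-1],[0,0,-4],[0,0,-4],[0,0,-1],[0,0,0]]' --turn '[[0,0,0],[0,0,0],[0,0,0],[0,0,0],[0,0,0],[0,0,0],[0,0,0],[0,0,0],[0,0,0]]' --grip 1

```text
time: 23.9
tcp_pos: [0.6088, -0.134, 0.1798]
tcp_rot: [3.142, -0.001, -0.166]
ft_force: [-0.0, -0.5, 0.6]
gripper_width: 0.999
```

```bash
python3 g.py .6065 .1368 .020 8
```

```text
23.9
shift cm [  3.54 -26.84  15.98] turn deg [ 1.000e-02 -7.000e-02 -1.749e+01]
```

Request:
move_arm --translation '[[0,0,0],[0,0,0],[0.71,-5.37,0],[0.71,-5.37,0],[0.71,-5.37,0],[0.71,-5.37,0],[0.71,-5.37,0],[0,0,3],[0,0,4],[0,0,4],[0,0,2.5],[0,0,1.2],[0,0,0.8],[0,0,0.4],[0,0,0]]' --turn '[[0,0,-8.75],[0,0,-8.75],[0,0,0],[0,0,0],[0,0,0],[0,0,0],[0,0,0],[0,0,0],[0,0,0],[0,0,0],[0,0,0],[0,0,0],[0,0,0],[0,0,0],[0,0,0]]'

```text
time: 25.78
tcp_pos: [0.6067, 0.1369, 0.0207]
tcp_rot: [-3.142, -0.001, 0.14]
ft_force: [-0.1, -0.5, 0.1]
gripper_width: 0.999
```

Request:
move_arm --translation '[[0,0,0],[0,0,0],[0,0,0],[0,0,0],[0,0,0],[0,0,0],[0,0,0],[0,0,0]]' --turn '[[0,0,0],[0,0,0],[0,0,0],[0,0,0],[0,0,0],[0,0,0],[0,0,0],[0,0,0]]' --grip -1

```text
time: 26.78
tcp_pos: [0.6064, 0.1369, 0.0202]
tcp_rot: [3.142, 0.0, 0.14]
ft_force: [-0.2, -0.4, -0.6]
gripper_width: 0.282
```

```bash
python3 snap.py grip3; python3 g.py .424 .039 .12 -4
```

```text
26.825 [0.60636735 0.13687419 0.02026531] [3.14157283e+00 4.12817502e-05 1.39697361e-01] 1.6507191756675292
26.825
shift cm [-17.51  11.04  -9.97] turn deg [ 0.  0. 12.]
```

View pics/grip3.png

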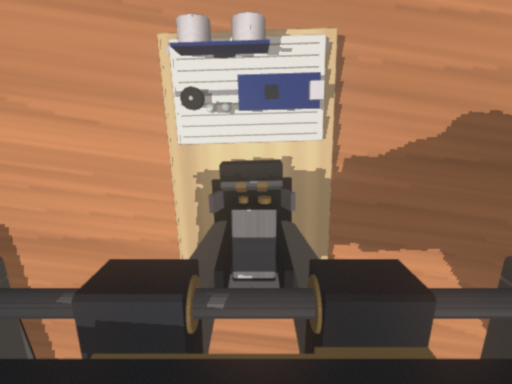

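```bash
python3 rel.py grip3 252,187,.026 254,207,.036 254,277,.036
```

```text
252,187,.026 fwd 32.2 right -0.9 [0.638 0.143 0.026]
254,207,.036 fwd 23.0 right 0.3 [0.629  0.1406 0.036 ]
254,277,.036 fwd -21.3 right 0.3 [0.5851 0.1344 0.036 ]
```

Request:
move_arm --translation '[[0,0,-2],[0,0,-4],[0,0,-4],[-2.92,1.84,0],[-2.92,1.84,0],[-2.92,1.84,0],[-2.92,1.84,0],[-2.92,1.84,0],[-2.92,1.84,0],[0,0,3],[0,0,4],[0,0,2],[0,0,1],[0,0,0.4],[0,0,0],[0,0,0]]' --turn '[[0,0,0],[0,0,6],[0,0,6],[0,0,0],[0,0,0],[0,0,0],[0,0,0],[0,0,0],[0,0,0],[0,0,0],[0,0,0],[0,0,0],[0,0,0],[0,0,0],[0,0,0],[0,0,0]]'

```text
time: 28.82
tcp_pos: [0.4245, 0.039, 0.017]
tcp_rot: [-3.141, -0.001, -0.07]
ft_force: [0.4, 0.3, -0.7]
gripper_width: 0.28
```

```bash
python3 g.py .424 .039 .0125 -4
```

```text
28.825
shift cm [-0.05  0.01  0.45] turn deg [-0.01 -0.07  0.01]
```

Request:
move_arm --translation '[[0,0,0.25],[0,0,0.15],[0,0,0.05],[0,0,0],[0,0,0]]' --turn '[[0,0,0],[0,0,0],[0,0,0],[0,0,0],[0,0,0]]'

```text
time: 29.45
tcp_pos: [0.424, 0.039, 0.0121]
tcp_rot: [-3.142, -0.0, -0.07]
ft_force: [-1.5, -0.2, 8.3]
gripper_width: 0.28
```

Request:
move_arm --translation '[[0,0,0],[0,0,0],[0,0,0],[0,0,0],[0,0,-1],[0,0,-4],[0,0,-4],[0,0,-5],[0,0,-3],[0,0,0],[0,0,0]]' --turn '[[0,0,0],[0,0,0],[0,0,0],[0,0,0],[0,0,0],[0,0,0],[0,0,0],[0,0,0],[0,0,0],[0,0,0],[0,0,0]]' --grip 1

```text
time: 30.82
tcp_pos: [0.4233, 0.0389, 0.1813]
tcp_rot: [3.142, 0.001, -0.07]
ft_force: [-0.5, -0.8, -0.5]
gripper_width: 1.001
```

```bash
python3 g.py .490 -.3576 .022 9.3
```

```text
30.825
shift cm [ 0.17 40.21 15.93] turn deg [  0.     0.03 -13.3 ]
```

Request:
move_arm --translation '[[0,0,0],[0,0,0],[0.02,5.03,0],[0.02,5.03,0],[0.02,5.03,0],[0.02,5.03,0],[0.02,5.03,0],[0.02,5.03,0],[0.02,5.03,0],[0.02,5,0],[0,0,3],[0,0,4],[0,0,4],[0,0,2.6],[0,0,1.3],[0,0,0.7],[0,0,0.3],[0,0,0],[0,0,0]]' --turn '[[0,0,-6.65],[0,0,-6.65],[0,0,0],[0,0,0],[0,0,0],[0,0,0],[0,0,0],[0,0,0],[0,0,0],[0,0,0],[0,0,0],[0,0,0],[0,0,0],[0,0,0],[0,0,0],[0,0,0],[0,0,0],[0,0,0],[0,0,0]]'

```text
time: 33.2
tcp_pos: [0.4909, -0.3579, 0.0236]
tcp_rot: [3.141, -0.001, 0.162]
ft_force: [-0.5, -0.0, 0.0]
gripper_width: 0.998
```

Request:
move_arm --translation '[[0,0,0],[0,0,0],[0,0,0],[0,0,0],[0,0,0],[0,0,0],[0,0,0],[0,0,0]]' --turn '[[0,0,0],[0,0,0],[0,0,0],[0,0,0],[0,0,0],[0,0,0],[0,0,0],[0,0,0]]' --grip -1

```text
time: 34.2
tcp_pos: [0.4905, -0.3576, 0.0228]
tcp_rot: [3.142, -0.0, 0.162]
ft_force: [-0.1, 0.4, -1.0]
gripper_width: 0.279
```

```bash
python3 snap.py grip4; python3 g.py .6052 .1362 .19 10
```

```text
34.25 [ 0.49051202 -0.35758647  0.02275479] [ 3.14158833e+00 -1.33201159e-05  1.62371141e-01] 0.7760143160497254
34.25
shift cm [ 19.87 -46.64 -16.72] turn deg [ 0.  -0.  -0.7]
```

View pics/grip4.png

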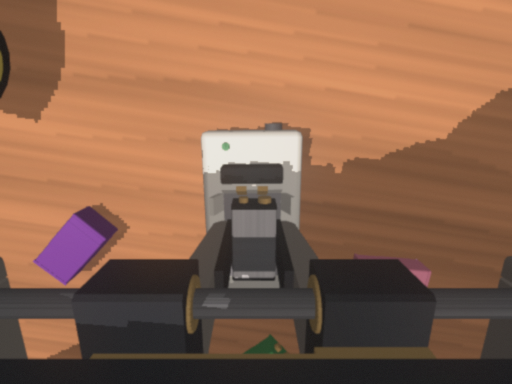

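```bash
python3 rel.py grip4 252,190,.028 254,204,.038 254,274,.038
```

```text
252,190,.028 fwd 30.3 right -0.9 [ 0.5201 -0.351   0.028 ]
254,204,.038 fwd 24.6 right 0.3 [ 0.5147 -0.3531  0.038 ]
254,274,.038 fwd -19.6 right 0.3 [ 0.471  -0.3603  0.038 ]
```

Request:
move_arm --translation '[[0,0,-2],[0,0,-5],[0,0,-5],[0,0,-4.7],[2.19,-5.18,0],[2.19,-5.18,0],[2.19,-5.18,0],[2.19,-5.18,0],[2.19,-5.18,0],[2.19,-5.18,0],[2.19,-5.18,0],[2.19,-5.18,0],[2.19,-5.18,0],[0,0,4],[0,0,4],[0,0,3],[0,0,1],[0,0,0],[0,0,0]]' --turn '[[0,0,0],[0,0,-0.4],[0,0,0],[0,0,0],[0,0,0],[0,0,0],[0,0,0],[0,0,0],[0,0,0],[0,0,0],[0,0,0],[0,0,0],[0,0,0],[0,0,0],[0,0,0],[0,0,0],[0,0,0],[0,0,0],[0,0,0]]'

```text
time: 36.62
tcp_pos: [0.6073, 0.1354, 0.0715]
tcp_rot: [-3.141, -0.002, 0.169]
ft_force: [0.1, -0.5, -0.5]
gripper_width: 0.278
```

```bash
python3 g.py .6043 .1361 .0220 9.7
```

```text
36.625
shift cm [-0.28 -0.12  4.95] turn deg [-0.01 -0.14 -0.  ]
```

Request:
move_arm --translation '[[-0.22,-0.1,1],[0,0,1.2],[0,0,1],[0,0,0.8],[0,0,0.5],[0,0,0.3],[0,0,0],[0,0,0]]' --turn '[[0,0,0],[0,0,0],[0,0,0],[0,0,0],[0,0,0],[0,0,0],[0,0,0],[0,0,0]]'

```text
time: 37.62
tcp_pos: [0.6041, 0.1359, 0.0221]
tcp_rot: [-3.142, -0.001, 0.169]
ft_force: [0.3, -0.3, -0.1]
gripper_width: 0.276
```

```bash
python3 g.py .6043 .1361 .0210 9.7; python3 snap.py put3
```

```text
37.625
shift cm [ 0.02 -0.02  0.11] turn deg [-0.   -0.03  0.01]
37.675 [0.60408139 0.13587071 0.02210312] [-3.14155979e+00 -5.34083417e-04  1.69421354e-01] 1.620181674337446
```

View pics/put3.png

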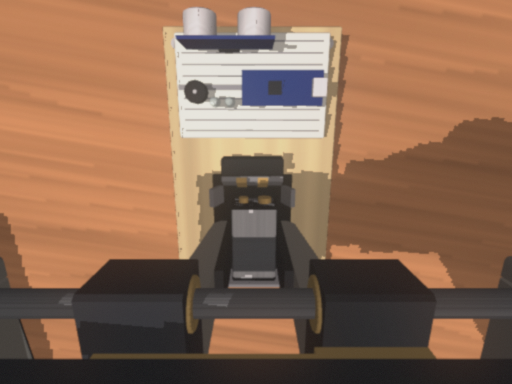

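The pack is centred and aligned in the rig bay. I lower and release it, then fetch the flat small pack from the memo.

Request:
move_arm --translation '[[0.05,0,0.08],[0,0,0.05],[0,0,0]]' --turn '[[0,0,0],[0,0,0],[0,0,0]]'

```text
time: 38.05
tcp_pos: [0.6045, 0.136, 0.0208]
tcp_rot: [-3.142, -0.0, 0.169]
ft_force: [0.1, 0.4, 3.1]
gripper_width: 0.282
```

Request:
move_arm --translation '[[0,0,0],[0,0,0],[0,0,0],[0,0,0],[0,0,-1],[0,0,-4],[0,0,-4],[0,0,-5],[0,0,-1],[0,0,0],[0,0,0]]' --turn '[[0,0,0],[0,0,0],[0,0,0],[0,0,0],[0,0,0],[0,0,0],[0,0,0],[0,0,0],[0,0,0],[0,0,0],[0,0,0]]' --grip 1

```text
time: 39.42
tcp_pos: [0.6033, 0.1356, 0.169]
tcp_rot: [3.141, 0.002, 0.169]
ft_force: [-0.3, -0.3, -1.0]
gripper_width: 0.997
```

```bash
python3 snap.py put3c; python3 g.py .424 .039 .0125 -4
```

```text
39.475 [0.6033104  0.13562872 0.16881576] [3.14144191e+00 2.76213587e-03 1.69360041e-01] 1.6201577987121396
39.475
shift cm [-17.21  10.89  15.63] turn deg [ 0.03  0.16 13.7 ]
```

Request:
move_arm --translation '[[0,0,0],[0,0,0],[-3.43,2.18,0],[-3.43,2.18,0],[-3.43,2.18,0],[-3.43,2.18,0],[-3.43,2.18,0],[0,0,3],[0,0,4],[0,0,4],[0,0,2.5],[0,0,1.2],[0,0,0.7],[0,0,0.2],[0,0,0],[0,0,0]]' --turn '[[0,0,6.85],[0,0,6.85],[0,0,0],[0,0,0],[0,0,0],[0,0,0],[0,0,0],[0,0,0],[0,0,0],[0,0,0],[0,0,0],[0,0,0],[0,0,0],[0,0,0],[0,0,0],[0,0,0]]'

```text
time: 41.48
tcp_pos: [0.4262, 0.0391, 0.0151]
tcp_rot: [-3.141, -0.001, -0.07]
ft_force: [1.0, 0.0, 0.4]
gripper_width: 1.0
```

Request:
move_arm --translation '[[0,0,0],[0,0,0],[0,0,0],[0,0,0],[0,0,0],[0,0,0],[0,0,0],[0,0,0]]' --turn '[[0,0,0],[0,0,0],[0,0,0],[0,0,0],[0,0,0],[0,0,0],[0,0,0],[0,0,0]]' --grip -1

```text
time: 42.48
tcp_pos: [0.4256, 0.0391, 0.0145]
tcp_rot: [-3.142, 0.0, -0.07]
ft_force: [-0.1, -0.5, 0.3]
gripper_width: 0.279
```

```bash
python3 g.py .488 -.3575 .17 9.4
```

```text
42.475
shift cm [ -0.32  40.15 -15.55] turn deg [-0.000e+00  1.000e-02 -1.339e+01]
```

Request:
move_arm --translation '[[0,0,-2],[0,0,-5],[0,0,-5],[0,0,-3.5],[-0.02,5.02,0],[-0.02,5.02,0],[-0.02,5.02,0],[-0.02,5.02,0],[-0.02,5.02,0],[-0.02,5.02,0],[0,5.02,0],[0,5.02,0],[0,0,3],[0,0,4],[0,0,3],[0,0,0],[0,0,0]]' --turn '[[0,0,0],[0,0,0],[0,0,-6.7],[0,0,-6.7],[0,0,0],[0,0,0],[0,0,0],[0,0,0],[0,0,0],[0,0,0],[0,0,0],[0,0,0],[0,0,0],[0,0,0],[0,0,0],[0,0,0],[0,0,0]]'

```text
time: 44.6
tcp_pos: [0.4906, -0.3576, 0.0704]
tcp_rot: [3.141, -0.001, 0.164]
ft_force: [-0.1, 0.5, 0.4]
gripper_width: 0.279
```

```bash
python3 g.py .4900 -.3572 .0255 9.4
```

```text
44.6
shift cm [-0.05 -0.05  4.49] turn deg [ 0.04 -0.03  0.01]
```

Request:
move_arm --translation '[[0,-0.03,1],[0,0,1.2],[0,0,1],[0,0,0.7],[0,0,0.4],[0,0,0.15],[0,0,0],[0,0,0]]' --turn '[[0,0,0],[0,0,0],[0,0,0],[0,0,0],[0,0,0],[0,0,0],[0,0,0],[0,0,0]]'

```text
time: 45.6
tcp_pos: [0.4903, -0.3571, 0.0253]
tcp_rot: [3.141, -0.0, 0.164]
ft_force: [-0.8, -1.0, -1.1]
gripper_width: 0.281
```

```bash
python3 g.py .4900 -.3572 .0245 9.4; python3 snap.py put4
```

```text
45.6
shift cm [-0.03  0.    0.08] turn deg [ 0.02 -0.02  0.  ]
45.65 [ 0.49020463 -0.35713129  0.02525739] [ 3.14128018e+00 -3.00841394e-04  1.64151671e-01] 0.774555675297434
```

View pics/put4.png

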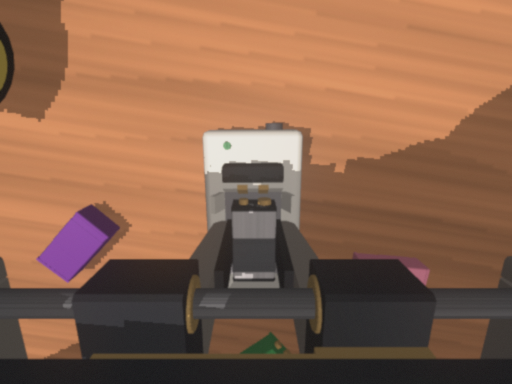

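Aligned, with about 2 mm more gap to the contacts than the original pack had. I lower and release it.

Request:
move_arm --translation '[[0,0,0.08],[0,0,0],[0,0,0]]' --turn '[[0,0,0],[0,0,0],[0,0,0]]'

```text
time: 46.02
tcp_pos: [0.4902, -0.3571, 0.0245]
tcp_rot: [3.141, -0.0, 0.164]
ft_force: [-0.8, -0.1, 4.8]
gripper_width: 0.277
```

Request:
move_arm --translation '[[0,0,0],[0,0,0],[0,0,0],[0,0,0],[0,0,-1],[0,0,-4],[0,0,-5],[0,0,-5],[0,0,-3],[0,0,0],[0,0,0],[0,0,0]]' --turn '[[0,0,0],[0,0,0],[0,0,0],[0,0,0],[0,0,0],[0,0,0],[0,0,0],[0,0,0],[0,0,0],[0,0,0],[0,0,0],[0,0,0]]' --grip 1

```text
time: 47.52
tcp_pos: [0.4893, -0.3565, 0.2027]
tcp_rot: [-3.14, 0.002, 0.164]
ft_force: [-0.1, 0.1, -0.1]
gripper_width: 0.996
```

```bash
python3 snap.py put4c; python3 - <<'E'
from h import *
from workcell import r
d=r.get_image("top"); 
B=[(.609,-.134,.107),(.492,.343,.058),(.605,.136,.036),(.488,-.3575,.038)]
out=[]
def crop(d,p,h,wz=267):
    c=d["K"]@(d["R"]@np.array(p)+d["t"]); u,v=(c[:2]/c[2]).round().astype(int); u=max(u,h); v=max(v,h); print(u-h,v-h); return cv2.resize(d["image"][v-h:v+h,u-h:u+h,::-1],(wz,wz),interpolation=cv2.INTER_CUBIC)
row1=np.hstack([crop(d,B[0],28),crop(d,B[1],28),crop(d,B[2],28)])
row2=np.hstack([crop(dict(np.load("put4c.npz")),B[3],50),crop(dict(np.load("put1c.npz")),B[1],65),crop(dict(np.load("put3c.npz")),B[2],50)])
cv2.imwrite("pics/final.png",np.vstack([row1,row2]))
E
```

```text
47.575 [ 0.4894271  -0.35652895  0.20275415] [-3.13988010e+00  1.65723844e-03  1.64175056e-01] 0.7745575874617316
261 117
89 158
165 122
205 131
190 127
204 134
```

View pics/final.png

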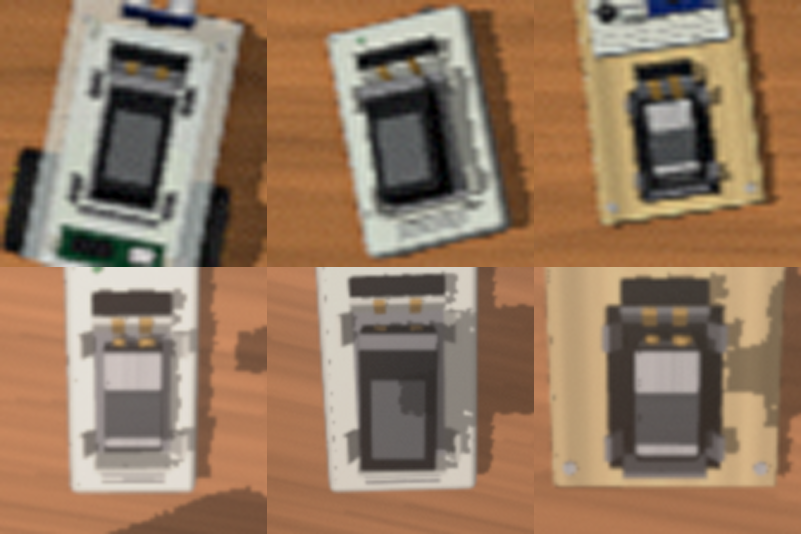

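All four packs lie flat between their lips, terminals towards the brass contacts, and the gripper is clear. Handing in.

```bash
python3 -c "
from workcell import r
print(r.get_obs()['time'], r.job_done())"
```

```text
the job is handed in; nothing more can be done
47.625 None
```

The packs are changed over and the job is handed in at 47.6 s. The full large pack is in the rover, the full small one in the rig, and the flat ones are in the chargers of their size. I used the memo pad as the swap spot, once for each size.

**Last checks:** The pictures after release show all four packs lying flat inside their lips with terminals towards the contacts. The rover was checked only in the overhead view after release. The gripper was about 0.2 m up and touching nothing. Forces stayed under about 9 N at the readings after each move.

**Disagreement:** At the small charger, the side lips and the contacts gave bay middles about 3 mm apart. I went by the contacts, so the flat pack sits about 2 mm further back than the full one did. By my measurements that is inside the 8 mm limit.

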